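# Size the stray test plug in the hole gauge

### The arm

A 6-joint arm with a two-finger parallel gripper is mounted at the origin on the work surface. World frame = base frame: x ahead of the robot, y to its left, z up, the work surface at z = 0. Lengths are in mm, angles in rad, forces in N, time in s.
With the tool pointing down it reaches from about 275 to 750 mm from the base axis. Payload 10.2 kg.
Tool frame: the origin (TCP) lies on the centre line of the jaws, within the pads' length; the fingertips stand 17 mm ahead of it and the grasp point (between the pads) lies 2 mm behind it; z points along the fingers, y is the line along which they close (so a half turn about z gives the same grasp; the last joint's range is limited). The gripper opens to 85 mm and grips with 20 to 120 N. Pads are 22 mm wide; open, the fingers measure 114 mm over their backs; the gripper's body (76 mm by 85 mm) begins 54 mm behind the grasp point. The pads swing forward as they close: fully open they stand 13 mm farther back than shut.
Start: joints at [1.045, 0.313, 1.498, -0, 1.331, -0.223], TCP at [156.565, 501.118, 248.294] pointing down, gripper open.
Joint ranges: [-2.94, 2.94], [-0.97, 2.17], [0.19, 2.56], [-1.23, 4.37], [0.02, 3.11], [-2.88, 2.88]. Speed limits (rad/s): [2.39, 2.39, 3.01, 3.14, 3.14, 3.14].

### API

Orientations are given as a unit quaternion [w, x, y, z].
In Python, from rig import ctrl gives the robot as it stands. The module is installed in compiled form; this text tells all that it offers.
- The arm moves only by the shell command python3 -m jog 'ROWS' [FORCE]. ROWS is JSON, a list of rows, each an object with "delta_pos": the shift along the world's x, y, z in mm, a list of three; "angular": the turn, a rotation vector about the world's x, y, z in rad, a list of three; "fingers": the opening, from 0 (shut) to 1 (fully open). In form: [{"delta_pos": [tx, ty, tz], "angular": [rx, ry, rz], "fingers": fingers}, ...]. A call has 1 to 10 rows; each row is the pose to reach, as a shift and turn from the pose commanded when the call began; what a row does not reach only later rows make up. A row lasts 1/8 s, in which the tool goes at most 62.5 mm and 10.7 degrees, less where a joint would pass 70% of its speed; a pose out of reach is approached as far as the arm can. A call with a gripper value outside its range is refused whole. The fingers move at their own pace and stop on an object; FORCE is the grip in N (left out, the last holds). Time passes only in rows, so rows that repeat a pose let the fingers close. It gives the time, the measured TCP pose, the force, the opening and the grip force at its end, in the units of the state.
- ctrl.sense(): the state, without advancing time (a new reading comes with each control period).
- ctrl.capture(name): name is "scene" or "top" or "wrist"; returns a dict with "pixels" (480x640x3 uint8, blue, green, red), "fx", "fy", "cx", "cy" (pixels), "R" (3x3) and "t" (3): a world point X has camera coordinates R X + t. Camera axes: x right, y down, z forward; pixel columns grow to the right and rows downward; lengths in mm; the calibration is good to about 2 mm. A picture is of the moment at which its call begins. There is no depth.
- ctrl.finish_job(): hands the job in; it is judged then, once.
The state is a dict: "time_s": time; "joints": joint angles; "dq": joint speeds; "tau": joint torques, N m; "eef_pos": TCP position; "ee_rot": TCP orientation; "force": force on the tool from outside, world axes, zero at the start; "wrist_torque": the same for the moment, N m; "grip_width": opening from 0.0 (shut) to 1.0 (fully open); "grip_force": force on a finger pad.
Only numpy, scipy, OpenCV 4.12 (cv2) and the standard library are available. Lean on these libraries where they do the work, as an engineer would, in place of code of your own. Each camera call takes 0.05 s, during which the arm holds its last target. There are 200 camera calls.

### The job

Take the test plug standing alone in the light wooden holder and find its size in the aluminium hole gauge: offer its shank straight down to the tightest hole first and step down the row, one hole at a time towards the widest, pressing lightly at each (never more than 25 N), until it passes cleanly; leave it there, pushed fully home with its handle resting on the plate. Leave the two plugs in the dark rack and everything else on the bench alone.

Things in the scene. Friction and masses are not known exactly. Their poses are not given: they have to be found in the camera images.
- gauge: fixed gauge: aluminium plate 50 x 150 x 14 mm (top 50 mm above the bench) on four orange rubber buffers; it sinks 1 mm per 5 N, at most 3 mm, then is rigid. Black foot below, 6 mm high (a seated shank ends 15 mm above the bench, touching nothing below). Origin on the bench under the centre. Long axis y: tight hole at y = -44 mm, middle 0, wide +44 mm, all at x = 0. Any yaw
- hole_tight (a point): centre of the mouth (top face) of the gauge's tightest hole, 13.2 mm across, plain, through the 14 mm plate
- hole_middle (a point): centre of the mouth (top face) of the gauge's middle hole, 16.2 mm across, plain, through the 14 mm plate
- hole_wide (a point): centre of the mouth (top face) of the gauge's widest hole, 19.2 mm across, plain, through the 14 mm plate
- holder: fixed light plywood block 60 x 60 x 50 mm with one 21 mm hole through its middle, where the plug to be sized stands; origin under its centre on the bench
- holder_mouth (a point): centre of the holder's hole at its top face (50 mm above the bench)
- rack: fixed dark wooden block 60 x 130 x 50 mm with two 21 mm holes at y = -32 and +32 mm, holding the two other plugs; origin under its centre on the bench
- plug_a: test plug: black round handle 28 mm across, 40 mm tall, on a steel shank 35 mm long, end chamfered 1 mm; 50 to 100 g. Shank 12, 15 or 18 mm across, one plug of each, hidden while parked, otherwise alike. Origin: centre of the shank's lower end; z up along the plug (handle from 35 to 75 mm). Starts upright, hung by its handle in the holder or the rack; which plug is where varies
- plug_b: test plug: black round handle 28 mm across, 40 mm tall, on a steel shank 35 mm long, end chamfered 1 mm; 50 to 100 g. Shank 12, 15 or 18 mm across, one plug of each, hidden while parked, otherwise alike. Origin: centre of the shank's lower end; z up along the plug (handle from 35 to 75 mm). Starts upright, hung by its handle in the holder or the rack; which plug is where varies
- plug_c: test plug: black round handle 28 mm across, 40 mm tall, on a steel shank 35 mm long, end chamfered 1 mm; 50 to 100 g. Shank 12, 15 or 18 mm across, one plug of each, hidden while parked, otherwise alike. Origin: centre of the shank's lower end; z up along the plug (handle from 35 to 75 mm). Starts upright, hung by its handle in the holder or the rack; which plug is where varies
- tape: loose roll of black tape, 100 mm across, 48 mm tall, lying flat; origin under its centre; leave alone
- connector_1: loose metal connector standing upright, 19 mm across, 68 mm tall, black tail; leave alone
- connector_2: loose metal connector standing upright, 19 mm across, 68 mm tall, yellow tail; leave alone
- tin: loose flat brass tin, 60 mm across, 30 mm tall; leave alone
- screwdriver: loose screwdriver with a blue handle, 180 mm long, lying; leave alone
- cutters: loose side cutters with blue handles, about 130 mm long, lying; leave alone

How it is judged (in metres and radians):
On the way, in this order (a step that is already met when the one before it is completed fails the run):
1. the plug's shank is offered to the tightest hole: pressed on its mouth with more than 1 N (it is too thick for it) (((horizontal distance between plug_a and hole_tight below 0.004 m and z of plug_a in the frame of hole_tight below 0.003 m and contact force between plug_a and gauge above 1 N) or (horizontal distance between plug_b and hole_tight below 0.004 m and z of plug_b in the frame of hole_tight below 0.003 m and contact force between plug_b and gauge above 1 N))), for 0.1 s.
2. the plug is offered to the middle hole: entering it by 2 mm if it fits, else pressed on its mouth with more than 1 N (((horizontal distance between plug_a and hole_middle below 0.003 m and z of plug_a in the frame of hole_middle below -0.002 m and angle between plug_a's own z axis and vertical below 0.1 rad) or (horizontal distance between plug_b and hole_middle below 0.004 m and z of plug_b in the frame of hole_middle below 0.003 m and contact force between plug_b and gauge above 1 N))), for 0.1 s.
At the end, for the whole second after the job is handed in: The plug from the holder stands upright (within 0.06 rad) in the tightest hole that its shank passes, on the hole's axis within 3 mm and fully home (handle within 3 mm of the plate), released and at rest; the holder is empty and the other two plugs are within 15 mm of where they were (((horizontal distance between plug_a and hole_middle below 0.003 m and z of plug_a in the frame of hole_middle below -0.032 m and angle between plug_a's own z axis and vertical below 0.06 rad and linear speed of plug_a below 0.02 m/s and distance of each of plug_b, plug_c from where it was at the start of the episode below 0.015 m and horizontal distance between each of plug_a, plug_b, plug_c and holder_mouth above 0.05 m) or (horizontal distance between plug_b and hole_wide below 0.003 m and z of plug_b in the frame of hole_wide below -0.032 m and angle between plug_b's own z axis and vertical below 0.06 rad and linear speed of plug_b below 0.02 m/s and distance of each of plug_a, plug_c from where it was at the start of the episode below 0.015 m and horizontal distance between each of plug_a, plug_b, plug_c and holder_mouth above 0.05 m))); the robot touches nothing.
It fails at once if a plug and the gauge press on each other with more than 25 N (contact force between any of plug_a, plug_b, plug_c and gauge above 25 N).
It fails at once if a second plug is moved by more than 15 mm (distance of each of plug_a, plug_b from where it was at the start of the episode above 0.015 m or distance of each of plug_b, plug_c from where it was at the start of the episode above 0.015 m or distance of each of plug_a, plug_c from where it was at the start of the episode above 0.015 m).
It fails at once if another thing on the bench is moved by more than 20 mm (distance of any of tape, connector_1, connector_2, tin, screwdriver, cutters from where it was at the start of the episode above 0.02 m).
It also fails if it takes over 72 s, if anything falls off the work surface, if the arm or the gripper's body presses on something with over 40 N, if the wrist force passes 120 N, or if a joint passes its speed limit or range.

## Working session

There is one attempt and no reset: what is moved stays moved. The work goes in short steps, Python scripts to look and compute and a shell command to move; the robot and the scene stay as the last step left them, time stands still between calls to the robot, and variables do not carry over. Pictures are saved under pics/ and viewed, at most 10 in all, crops included, and the job is handed in when it is done.

```bash
mkdir -p pics; cat > h.py <<'E'
import numpy as np, cv2
from rig import ctrl
def cap(n,f):
    c=ctrl.capture(n); c["pixels"]=np.array(c["pixels"],np.uint8); cv2.imwrite(f"pics/{f}.png",c["pixels"]); np.savez(f"pics/{f}.npz",**c); return c
def ray(c,u,v,z):
    R=np.array(c["R"]);t=np.array(c["t"]);o=-R.T@t
    d=R.T@np.array([(u-c["cx"])/c["fx"],(v-c["cy"])/c["fy"],1]); return o+d*(z-o[2])/d[2]
def proj(c,X):
    p=np.array(c["R"])@np.array(X)+np.array(c["t"]); return p[0]/p[2]*c["fx"]+c["cx"],p[1]/p[2]*c["fy"]+c["cy"]
E
python3 - <<'E'
from h import *
for n in("top","scene"):
    c=cap(n,n+"0"); R=np.array(c["R"]);print(n,c["fx"],-R.T@np.array(c["t"]),R.round(3).tolist())
print(ctrl.sense())
E
```

```text
top 457.64918984449105 [ 435.47459728  -23.57261889 1053.23242285] [[0.028, -1.0, -0.009], [-0.989, -0.027, -0.143], [0.143, 0.013, -0.99]]
scene 475.5191568704252 [1302.65714185  254.47068074  694.50415193] [[-0.351, 0.936, -0.006], [0.598, 0.219, -0.771], [-0.721, -0.275, -0.637]]
{'time_s': 0.1, 'joints': array([ 1.04459561e+00,  3.13389501e-01,  1.49833931e+00,  2.47947759e-05,
        1.33100608e+00, -2.23400857e-01]), 'dq': array([-0.00011024, -0.00046659, -0.00198721, -0.00125274,  0.00015877,
        0.0011477 ]), 'tau': array([ 2.12345258e-03, -4.12902474e+01, -2.60142964e+01, -1.85728773e-04,
        3.03299625e-03,  1.49863013e-05]), 'eef_pos': array([156.45363105, 500.93326163, 247.80282825]), 'ee_rot': array([-2.20283787e-04,  1.50825089e-01,  9.88560300e-01, -5.27062539e-04]), 'force': array([ 0.3333158 , -0.04645288, -0.06988697]), 'wrist_torque': array([ 0.05150263, -0.00773325,  0.02240704]), 'grip_force': 0.0, 'grip_width': 1.002615590368853}
```

View pics/top0.png

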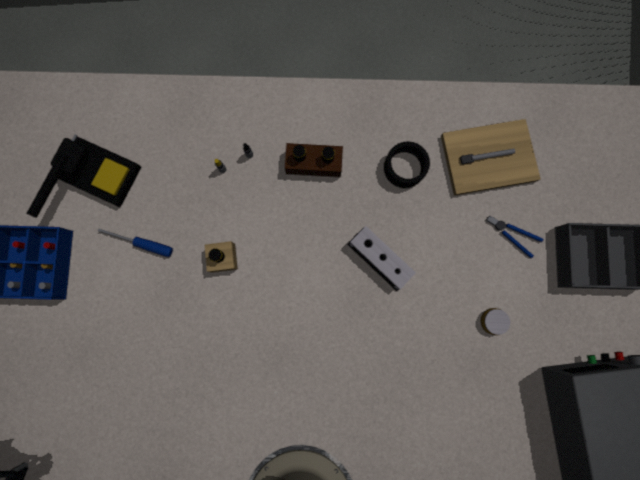

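View pics/scene0.png

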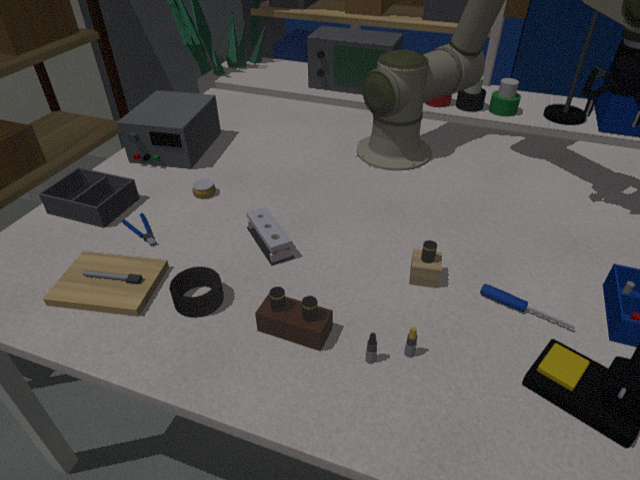

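The top view shows the plug in the holder at about (216,255), and the gauge holes at (368,243) wide, (383,257) middle and (397,271) tight. The rack is at (314,160). The scene view agrees, with the plug at (429,250) and the gauge at (270,232).

```bash
python3 - <<'E'
from h import *
c=dict(np.load("pics/top0.npz")); g=cv2.cvtColor(c["pixels"],cv2.COLOR_BGR2GRAY).astype(float)
def cen(u,v,r,dark):
    ys,xs=np.mgrid[v-r:v+r+1,u-r:u+r+1]; p=g[v-r:v+r+1,u-r:u+r+1]
    w=np.clip(dark-p,0,None); return (xs*w).sum()/w.sum(),(ys*w).sum()/w.sum()
for n,u,v in(("wide",368,243),("mid",383,257),("tight",397,271)):
    q=cen(u,v,5,110); print(n,np.round(q,1),ray(c,*q,48).round(1))
hsv=cv2.cvtColor(c["pixels"],cv2.COLOR_BGR2HSV)
print(hsv[265,230],hsv[246,228],hsv[257,214],hsv[300,230])
m=cv2.inRange(hsv[225:290,190:250],(8,60,60),(30,255,255))
cn=max(cv2.findContours(m,0,2)[0],key=cv2.contourArea)+[190,225]; r=cv2.minAreaRect(cn); print("holder",r,ray(c,*r[0],50).round(1))
m=(g[240:275,200:232]<60).astype(np.uint8); cn=max(cv2.findContours(m,0,2)[0],key=cv2.contourArea)+[200,240]
print(cv2.minEnclosingCircle(cn), ray(c,*cv2.minEnclosingCircle(cn)[0],80))
s=dict(np.load("pics/scene0.npz")); print("scene handle top (429,244):",ray(s,429.5,245,90).round(1))
w=cap("wrist","w0");R=np.array(w["R"]);print(w["fx"],-R.T@np.array(w["t"]),R.round(3).tolist())
E
```

```text
wide [367.9 242.9] [ 564.2 -132.6   48. ]
mid [382.6 256.7] [ 534.5 -165.2   48. ]
tight [397.3 270.7] [ 504.7 -197.6   48. ]
[ 19 103 116] [ 19 106 115] [83 73 14] [ 14  22 125]
holder ((219.97442626953125, 255.94525146484375), (27.62441062927246, 30.986719131469727), 83.41805267333984) [526.2 192.8  50. ]
((215.0, 258.5), 10.062405586242676) [517.68573164 196.63200725  80.        ]
scene handle top (429,244): [530.3 197.   90. ]
349.5937882076432 [ 78.86754853 524.17007669 374.16750527] [[0.299, 0.954, -0.001], [0.907, -0.284, 0.31], [0.295, -0.093, -0.951]]
```

```bash
python3 -m jog '[{"delta_pos":[46,-38,0],"angular":[0,0,0],"fingers":1},{"delta_pos":[92,-76,0],"angular":[0,0,0],"fingers":1},{"delta_pos":[138,-115,0],"angular":[0,0,0],"fingers":1},{"delta_pos":[184,-153,0],"angular":[0,0,0],"fingers":1},{"delta_pos":[230,-192,0],"angular":[0,0,0],"fingers":1},{"delta_pos":[276,-230,0],"angular":[0,0,0],"fingers":1},{"delta_pos":[322,-268,0],"angular":[0,0,0],"fingers":1},{"delta_pos":[368,-306,0],"angular":[0,0,0],"fingers":1},{"delta_pos":[368,-306,0],"angular":[0,0,0],"fingers":1},{"delta_pos":[368,-306,0],"angular":[0,0,0],"fingers":1}]'
python3 - <<'E'
from h import *
w=cap("wrist","w1"); print(ctrl.sense()["eef_pos"],proj(w,[525,195,90]),proj(w,[525,195,50]))
E
```

```text
time_s: 1.4
eef_pos: [524.1, 195.4, 248.0]
ee_rot: [-0.0, 0.151, 0.989, -0.0]
force: [-0.3, 0.7, 0.8]
grip_width: 1.002
grip_force: 0.0
[523.82687239 195.84081745 248.22420245] (np.float64(315.60592702200915), np.float64(222.80801089347383)) (np.float64(315.46525973335866), np.float64(211.21272291254272))
```

View pics/w1.png

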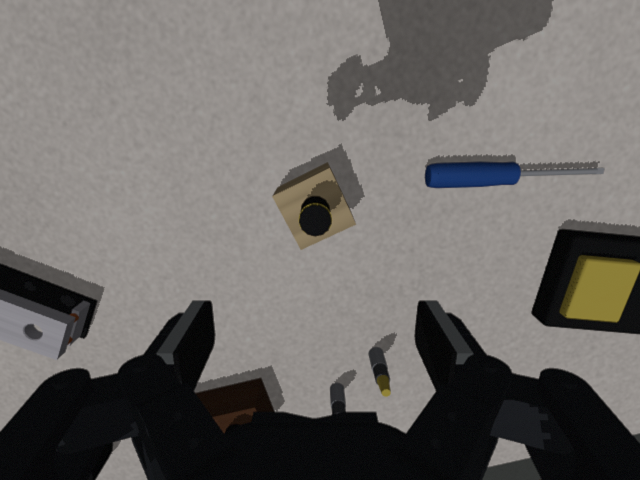

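The wrist view shows the handle top circle near (315,222), where I predicted it for (525,195). I'll refine that position now.

```bash
python3 - <<'E'
from h import *
w=dict(np.load("pics/w1.npz")); g=cv2.cvtColor(w["pixels"],cv2.COLOR_BGR2GRAY)
m=(g[185:245,285:345]<45).astype(np.uint8); cn=max(cv2.findContours(m,0,2)[0],key=cv2.contourArea)+[285,185]
x,y,a,b=cv2.boundingRect(cn); r=a/2; print(x,y,a,b)
print("top of handle",x+(a-1)/2,y+b-.5-r,ray(w,x+(a-1)/2,y+b-.5-r,90).round(1))
hsv=cv2.cvtColor(w["pixels"],cv2.COLOR_BGR2HSV)[150:260,260:370]
print(hsv[80,30],hsv[30,30])
m=cv2.inRange(hsv,(10,60,110),(30,255,255));m=cv2.morphologyEx(m,cv2.MORPH_OPEN,np.ones((3,3)))
cn=cv2.convexHull(max(cv2.findContours(m,0,2)[0],key=cv2.contourArea))+[260,150]; rr=cv2.minAreaRect(cn); print(rr,ray(w,*rr[0],50).round(1))
E
```

```text
299 196 32 40
top of handle 314.5 219.5 [522. 195.  90.]
[ 18  47 135] [16 37 76]
((314.00946044921875, 209.3657684326172), (61.468326568603516, 63.17021942138672), 64.29004669189453) [522.9 194.2  50. ]
```

```bash
python3 -m jog '[{"delta_pos":[-2,-0.4,-60],"angular":[0,0,0],"fingers":1},{"delta_pos":[-2,-0.4,-110],"angular":[0,0,0],"fingers":1},{"delta_pos":[-2,-0.4,-150],"angular":[0,0,0],"fingers":1},{"delta_pos":[-2,-0.4,-174],"angular":[0,0,0],"fingers":1},{"delta_pos":[-2,-0.4,-174],"angular":[0,0,0],"fingers":1},{"delta_pos":[-2,-0.4,-174],"angular":[0,0,0],"fingers":0.2},{"delta_pos":[-2,-0.4,-174],"angular":[0,0,0],"fingers":0.2},{"delta_pos":[-2,-0.4,-174],"angular":[0,0,0],"fingers":0.2},{"delta_pos":[-2,-0.4,-174],"angular":[0,0,0],"fingers":0.2},{"delta_pos":[-2,-0.4,-174],"angular":[0,0,0],"fingers":0.2}]' 60
python3 -m jog '[{"delta_pos":[0,0,0],"angular":[0,0,0],"fingers":0.2},{"delta_pos":[0,0,0],"angular":[0,0,0],"fingers":0.2},{"delta_pos":[0,0,0],"angular":[0,0,0],"fingers":0.2}]'
```

```text
time_s: 2.7
eef_pos: [522.9, 194.8, 75.2]
ee_rot: [0.001, 0.151, 0.989, 0.0]
force: [-1.4, -0.6, 6.1]
grip_width: 0.312
grip_force: 58.8
time_s: 3.08
eef_pos: [522.9, 194.8, 75.2]
ee_rot: [0.001, 0.151, 0.989, 0.0]
force: [-1.3, 0.4, 6.7]
grip_width: 0.305
grip_force: 58.8
```

```bash
python3 -m jog '[{"delta_pos":[0,0,30],"angular":[0,0,0],"fingers":0.2},{"delta_pos":[0,0,80],"angular":[0,0,0],"fingers":0.2},{"delta_pos":[0,0,130],"angular":[0,0,0],"fingers":0.2},{"delta_pos":[8,-50,146],"angular":[0,0,0],"fingers":0.2},{"delta_pos":[16,-110,146],"angular":[0,0,0],"fingers":0.2},{"delta_pos":[24,-170,146],"angular":[0,0,0],"fingers":0.2},{"delta_pos":[32,-230,146],"angular":[0,0,0],"fingers":0.2},{"delta_pos":[40,-290,146],"angular":[0,0,0],"fingers":0.2},{"delta_pos":[46,-340,146],"angular":[0,0,0],"fingers":0.2},{"delta_pos":[52,-360,146],"angular":[0,0,0],"fingers":0.2}]'
python3 -m jog '[{"delta_pos":[0,0,0],"angular":[0,0,0],"fingers":0.2},{"delta_pos":[0,0,0],"angular":[0,0,0],"fingers":0.2}]'
python3 - <<'E'
from h import *
w=cap("wrist","w2"); s=ctrl.sense(); print(s["eef_pos"],s["force"])
for n in((564.2,-132.6,50),(534.5,-165.2,50),(504.7,-197.6,50)): print(proj(w,n))
E
```

```text
time_s: 4.32
eef_pos: [574.3, -168.1, 220.0]
ee_rot: [-0.0, 0.152, 0.988, -0.0]
force: [-0.0, -0.1, -0.5]
grip_width: 0.312
grip_force: 59.2
time_s: 4.58
eef_pos: [574.4, -164.3, 220.2]
ee_rot: [-0.0, 0.15, 0.989, 0.0]
force: [0.8, 0.0, -1.1]
grip_width: 0.313
grip_force: 59.2
[ 574.45804199 -164.16780469  220.39402867] [-0.87093262 -0.14736507 -0.60513245]
(np.float64(347.22900063780054), np.float64(196.21996950547015))
(np.float64(300.56204256818665), np.float64(174.52593097273456))
(np.float64(252.21521374993387), np.float64(151.77359130878517))
```

View pics/w2.png

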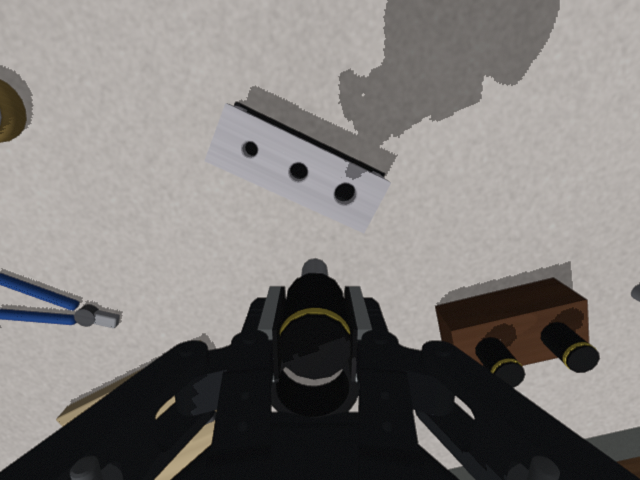

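The wrist view shows the plug held upright with its shank tip at about (314,262). The holes are at (250,149) tight, (298,171) middle and (345,193) wide. I'll measure the holes and the shank in this frame.

```bash
cat >> h.py <<'E'
def holes(c,guess,z=50,r=16,up=4):
    g=cv2.cvtColor(c["pixels"],cv2.COLOR_BGR2GRAY); out=[]
    for u,v in guess:
        u,v=int(u),int(v); p=cv2.resize(g[v-r:v+r+1,u-r:u+r+1],None,fx=up,fy=up,interpolation=cv2.INTER_CUBIC)
        t,_=cv2.threshold(p,0,255,cv2.THRESH_OTSU); m=(p<t).astype(np.uint8)
        cs=[k for k in cv2.findContours(m,0,1)[0] if cv2.contourArea(k)>300]
        k=min(cs,key=lambda k:np.hypot(*(np.array(cv2.minAreaRect(k)[0])-r*up)))
        e=cv2.fitEllipse(cv2.convexHull(k)); q=((e[0][0]+.5)/up-.5+u-r,(e[0][1]+.5)/up-.5+v-r)
        out.append(ray(c,*q,z)); print(np.round(q,2),np.round(np.array(e[1])/up,2),out[-1].round(2))
    return out
E
python3 - <<'E'
from h import *
w=dict(np.load("pics/w2.npz")); o=holes(w,[(250,149),(298,171),(345,193)])
print(np.linalg.norm(o[1]-o[0]),np.linalg.norm(o[2]-o[1]))
g=cv2.cvtColor(w["pixels"],cv2.COLOR_BGR2GRAY)
for v in range(256,278,2): print(v,g[v,296:334].tolist())
E
```

```text
[249.63 148.92] [15.59 16.29] [ 501.91 -198.83   50.  ]
[298.08 171.35] [18.6  18.89] [ 531.34 -166.37   50.  ]
[344.69 193.19] [21.3  21.94] [ 561.   -133.97   50.  ]
43.82154249769369 43.92850309886966
256 [173, 172, 172, 174, 177, 179, 180, 178, 176, 173, 173, 173, 172, 172, 172, 172, 173, 173, 173, 172, 174, 175, 176, 176, 173, 171, 171, 172, 174, 175, 174, 174, 173, 174, 173, 173, 173, 172]
258 [175, 174, 173, 175, 177, 177, 177, 176, 174, 173, 175, 175, 172, 167, 151, 138, 136, 124, 111, 101, 113, 131, 161, 175, 174, 173, 172, 173, 174, 174, 174, 173, 172, 174, 173, 172, 171, 170]
260 [175, 174, 174, 175, 175, 175, 177, 177, 176, 176, 168, 136, 86, 64, 60, 61, 60, 60, 59, 58, 58, 59, 62, 66, 76, 96, 119, 171, 177, 175, 175, 175, 175, 174, 174, 173, 171, 170]
262 [174, 175, 176, 176, 176, 176, 177, 177, 154, 112, 74, 59, 60, 61, 60, 60, 62, 62, 60, 61, 60, 61, 61, 62, 62, 60, 62, 86, 137, 175, 178, 177, 176, 176, 176, 175, 175, 173]
264 [174, 177, 180, 179, 178, 177, 176, 154, 76, 56, 58, 59, 61, 60, 60, 61, 61, 62, 60, 59, 59, 61, 62, 62, 61, 62, 61, 57, 60, 90, 147, 176, 177, 
[... 312 characters left out ...]
0, 59, 59, 56, 75, 134, 177, 177, 176, 176, 175, 175]
270 [173, 174, 176, 177, 174, 150, 76, 55, 58, 58, 58, 61, 60, 62, 61, 61, 62, 62, 62, 62, 60, 61, 62, 61, 63, 64, 62, 61, 59, 55, 59, 106, 177, 178, 177, 176, 176, 175]
272 [174, 173, 175, 178, 175, 135, 70, 56, 58, 60, 60, 59, 52, 51, 52, 52, 51, 51, 52, 51, 59, 62, 63, 62, 63, 61, 62, 60, 60, 58, 58, 91, 162, 179, 178, 178, 176, 174]
274 [172, 173, 174, 177, 173, 113, 60, 54, 40, 28, 18, 16, 6, 7, 12, 8, 12, 9, 8, 9, 14, 9, 9, 8, 6, 7, 13, 21, 32, 44, 56, 78, 143, 178, 180, 179, 177, 174]
276 [175, 173, 175, 171, 129, 62, 20, 9, 5, 9, 6, 5, 11, 11, 8, 9, 10, 5, 8, 10, 13, 6, 9, 9, 10, 9, 8, 8, 8, 8, 11, 33, 84, 140, 174, 177, 177, 177]
```

```bash
cat >> h.py <<'E'
def tip(c,ut,vt,z,r):
    "centre of shank end from its image-top point; end at height z"
    R=np.array(c["R"]);o=-R.T@np.array(c["t"]); best=[]
    for rr,zz in((r-1,z),(r,z+1)):
        p=ray(c,ut,vt,zz); d=p[:2]-o[:2]; d/=np.linalg.norm(d); best.append(p[:2]+rr*d)
    dist=np.linalg.norm(np.append(best[0],z+5)-o); return best,dist
E
python3 - <<'E'
from h import *
w=dict(np.load("pics/w2.npz"));R=np.array(w["R"]);t=np.array(w["t"])
print("tool centre in plan:",574.46,-164.17)
for r in(7.5,9):
    b,d=tip(w,314.3,257.6,160.1,r); print(r,b)
# width at v=272: edges 301.2..327.6
X=np.array([*tip(w,314.3,257.6,160.1,7.5)[0][0],165]); print("width",(327.5-301.2)/w["fx"]*(R@X+t)[2])
E
```

```text
tool centre in plan: 574.46 -164.17
7.5 [array([ 574.15783402, -165.46678536]), array([ 574.73084165, -165.64560187])]
9 [array([ 575.58973057, -165.91363236]), array([ 576.16273821, -166.09244887])]
width 14.882048587986121
```

```bash
python3 -m jog '[{"delta_pos":[-36,-16,0],"angular":[0,0,0],"fingers":0.2},{"delta_pos":[-72.4,-32.7,0],"angular":[0,0,0],"fingers":0.2},{"delta_pos":[-72.4,-32.7,-40],"angular":[0,0,0],"fingers":0.2},{"delta_pos":[-72.4,-32.7,-75],"angular":[0,0,0],"fingers":0.2},{"delta_pos":[-72.4,-32.7,-92],"angular":[0,0,0],"fingers":0.2},{"delta_pos":[-72.4,-32.7,-92],"angular":[0,0,0],"fingers":0.2},{"delta_pos":[-72.4,-32.7,-92],"angular":[0,0,0],"fingers":0.2},{"delta_pos":[-72.4,-32.7,-92],"angular":[0,0,0],"fingers":0.2}]'
python3 - <<'E'
from h import *
w=cap("wrist","w3"); s=ctrl.sense(); print(s["eef_pos"],s["force"],abs(s["dq"]).max())
cv2.imwrite("pics/w3c.png",cv2.resize(w["pixels"][130:330,215:415],None,fx=3,fy=3,interpolation=cv2.INTER_CUBIC))
E
```

```text
time_s: 5.62
eef_pos: [502.6, -198.0, 129.3]
ee_rot: [0.001, 0.151, 0.989, -0.0]
force: [0.7, -0.1, -1.1]
grip_width: 0.308
grip_force: 59.2
[ 502.48425798 -197.98817995  129.14396813] [ 0.34857512 -0.2025778  -0.2303949 ] 0.004827293230274912
```

View pics/w3c.png

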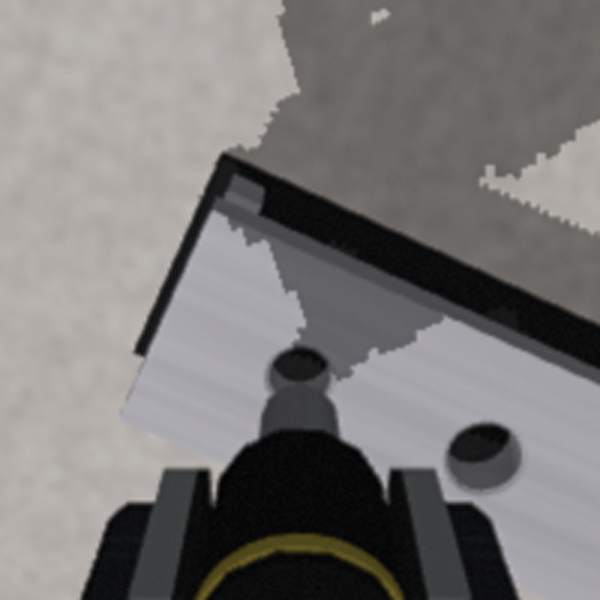

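The crop shows the shank hovering just behind the tight hole. The hole spans crop x 266-331 with its top at y 346, the tip top is at (299,388), and the middle hole is at about (484,458).

```bash
cat >> h.py <<'E'
def hole_th(c,u,v,th,r=16,z=50,up=4):
    g=cv2.cvtColor(c["pixels"],cv2.COLOR_BGR2GRAY); u,v=int(u),int(v)
    p=cv2.resize(g[v-r:v+r+1,u-r:u+r+1],None,fx=up,fy=up,interpolation=cv2.INTER_CUBIC); m=(p<th).astype(np.uint8)
    n,l=cv2.connectedComponents(m); k=cv2.findContours((l==l[r*up,r*up]).astype(np.uint8),0,1)[0][0]
    e=cv2.fitEllipse(cv2.convexHull(k)); q=((e[0][0]+.5)/up-.5+u-r,(e[0][1]+.5)/up-.5+v-r)
    print(np.round(q,2),np.round(np.array(e[1])/up,2),ray(c,*q,z).round(2)); return ray(c,*q,z)
def col(c,u,v0,v1):
    g=cv2.cvtColor(c["pixels"],cv2.COLOR_BGR2GRAY); print([int(x) for x in g[v0:v1,u]])
E
python3 - <<'E'
from h import *
w=dict(np.load("pics/w3.npz"))
m=hole_th(w,376,282,140); t=m-np.array([29.55,32.5,0]); print("tight via mid",t,proj(w,t))
col(w,315,240,276); g=cv2.cvtColor(w["pixels"],cv2.COLOR_BGR2GRAY); print(g[253,298:332].tolist()); print(g[269,298:332].tolist())
print(ray(w,314.6,245.5,50))
E
```

```text
[375.69 282.17] [24.34 26.71] [ 531.74 -166.74   50.  ]
tight via mid [ 502.19449684 -199.24290901   50.        ] (np.float64(314.1472500298733), np.float64(255.557807229015))
[98, 103, 106, 103, 95, 63, 26, 10, 14, 21, 28, 25, 28, 27, 29, 27, 32, 54, 60, 60, 60, 59, 59, 59, 59, 60, 60, 60, 59, 59, 60, 61, 52, 25, 10, 10]
[166, 166, 167, 167, 164, 142, 112, 73, 61, 40, 27, 27, 26, 29, 28, 27, 25, 27, 24, 25, 27, 25, 27, 27, 33, 54, 73, 89, 89, 98, 99, 99, 98, 105]
[166, 166, 165, 148, 76, 56, 56, 58, 58, 60, 60, 60, 59, 60, 62, 61, 61, 59, 60, 60, 61, 62, 62, 61, 60, 60, 58, 55, 65, 116, 170, 170, 168, 168]
[ 495.84008071 -196.95559146   50.        ]
```

```bash
python3 - <<'E'
from h import *
w=dict(np.load("pics/w3.npz"))
for u in(314.3,):
    print(tip(w,u,256.7,68.9,7.5))
E
```

```text
([array([ 501.96584008, -199.06887653]), array([ 502.5389612 , -199.24916816])], np.float64(198.84401892649075))
```

```bash
python3 -m jog '[{"delta_pos":[0,0,-10],"angular":[0,0,0],"fingers":0.2},{"delta_pos":[0,0,-16],"angular":[0,0,0],"fingers":0.2},{"delta_pos":[0,0,-18],"angular":[0,0,0],"fingers":0.2},{"delta_pos":[0,0,-19],"angular":[0,0,0],"fingers":0.2},{"delta_pos":[0,0,-19],"angular":[0,0,0],"fingers":0.2},{"delta_pos":[0,0,-19],"angular":[0,0,0],"fingers":0.2}]'
```

```text
time_s: 6.42
eef_pos: [502.2, -198.0, 109.5]
ee_rot: [0.0, 0.151, 0.989, -0.0]
force: [-1.0, 1.6, 1.9]
grip_width: 0.309
grip_force: 59.2
```

```bash
python3 -m jog '[{"delta_pos":[0,0,-0.5],"angular":[0,0,0],"fingers":0.2},{"delta_pos":[0,0,-1],"angular":[0,0,0],"fingers":0.2},{"delta_pos":[0,0,-1],"angular":[0,0,0],"fingers":0.2},{"delta_pos":[0,0,-1],"angular":[0,0,0],"fingers":0.2}]'
python3 - <<'E'
from h import *
w=cap("wrist","w4"); s=ctrl.sense(); print(s["eef_pos"],s["force"])
cv2.imwrite("pics/w4c.png",cv2.resize(w["pixels"][130:330,215:415],None,fx=3,fy=3,interpolation=cv2.INTER_CUBIC))
E
```

```text
time_s: 6.92
eef_pos: [502.3, -198.1, 108.7]
ee_rot: [0.0, 0.151, 0.989, -0.0]
force: [-2.5, 0.6, 5.8]
grip_width: 0.313
grip_force: 59.3
[ 502.30028701 -198.06518477  108.6678161 ] [-1.22878845  2.21196228  6.1677542 ]
```

View pics/w4c.png

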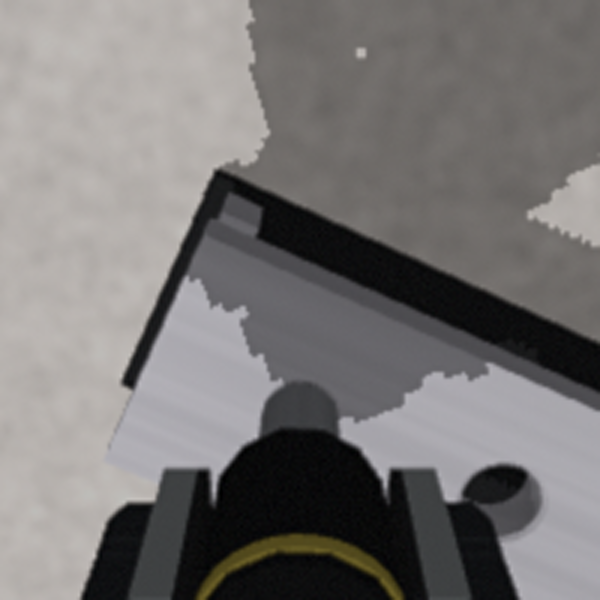

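The shank covers the tight hole completely and presses it with about 6 N, so it does not pass. The middle hole is visible at about crop (502,500). I'll take its offset from the tip, both now at plate height.

```bash
python3 - <<'E'
from h import *
w=dict(np.load("pics/w4.npz"))
m=hole_th(w,382,296,140,z=49); g=cv2.cvtColor(w["pixels"],cv2.COLOR_BGR2GRAY)
col(w,315,248,270); print(g[266,298:332].tolist())
for v in(256,256.5,257): b,_=tip(w,314.5,v,49,7.5); print(v,b[0],m[:2]-b[0])
E
```

```text
[379.02 299.08] [26.47 35.88] [ 532.61 -168.42   49.  ]
[103, 103, 104, 102, 101, 101, 103, 104, 97, 78, 64, 61, 62, 62, 62, 61, 61, 61, 60, 61, 62, 62]
[170, 170, 172, 168, 135, 71, 59, 59, 61, 61, 63, 61, 62, 63, 64, 64, 61, 60, 62, 62, 63, 63, 64, 63, 62, 61, 60, 59, 61, 81, 96, 101, 102, 102]
256 [ 501.04212003 -198.78998991] [31.56702724 30.36951054]
256.5 [ 501.33473682 -198.88169801] [31.27441046 30.46121864]
257 [ 501.62763304 -198.97349348] [30.98151423 30.55301411]
```

```bash
python3 -m jog '[{"delta_pos":[0,0,6],"angular":[0,0,0],"fingers":0.2},{"delta_pos":[0,0,16],"angular":[0,0,0],"fingers":0.2},{"delta_pos":[15,16,16],"angular":[0,0,0],"fingers":0.2},{"delta_pos":[29.6,32.4,16],"angular":[0,0,0],"fingers":0.2},{"delta_pos":[29.6,32.4,16],"angular":[0,0,0],"fingers":0.2},{"delta_pos":[29.6,32.4,16],"angular":[0,0,0],"fingers":0.2},{"delta_pos":[29.6,32.4,16],"angular":[0,0,0],"fingers":0.2}]'
python3 - <<'E'
from h import *
w=cap("wrist","w5"); s=ctrl.sense(); print(s["eef_pos"],s["force"]); zt=s["eef_pos"][2]-60.2
t=hole_th(w,252,225,140)
g=cv2.cvtColor(w["pixels"],cv2.COLOR_BGR2GRAY); 
col(w,315,236,270); print(g[252,296:334].tolist()); print(g[267,296:334].tolist()); print(zt)
cv2.imwrite("pics/w5c.png",cv2.resize(w["pixels"][180:330,215:415],None,fx=3,fy=3,interpolation=cv2.INTER_CUBIC))
E
```

```text
time_s: 7.85
eef_pos: [531.4, -166.1, 124.4]
ee_rot: [-0.0, 0.151, 0.989, -0.0]
force: [-0.3, -0.0, -0.2]
grip_width: 0.309
grip_force: 59.2
[ 531.46564335 -166.09632043  124.37563125] [ 0.62893914 -0.28526084 -0.04567096]
[249.2  230.57] [22.74 24.17] [ 502.01 -199.2    50.  ]
[101, 102, 107, 150, 164, 171, 165, 122, 101, 101, 88, 46, 13, 12, 10, 14, 13, 22, 26, 25, 26, 32, 55, 60, 61, 59, 61, 60, 59, 61, 59, 60, 59, 60]
[168, 167, 166, 165, 165, 164, 165, 161, 136, 96, 42, 25, 26, 23, 25, 25, 24, 26, 25, 13, 12, 23, 15, 11, 11, 11, 9, 11, 9, 15, 38, 69, 93, 103, 102, 102, 101, 101]
[162, 163, 164, 163, 165, 161, 113, 63, 57, 59, 59, 60, 62, 60, 61, 60, 62, 62, 61, 60, 60, 61, 61, 62, 62, 62, 63, 61, 59, 57, 70, 119, 159, 167, 167, 167, 165, 164]
64.17563125125898
```

View pics/w5c.png

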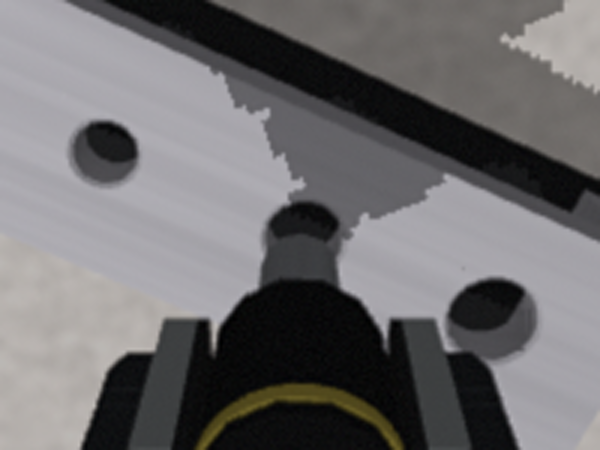

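The shank hovers just behind the middle hole, which spans crop x 264-341. The tight hole is at (104,153) and the wide one at (492,318). Averaging those two gives the middle hole's centre.

```bash
python3 - <<'E'
from h import *
w=dict(np.load("pics/w5.npz"))
a=hole_th(w,249,230,140); b=hole_th(w,379,286,140,r=18); m=(a+b)/2; print("mid",m,np.linalg.norm(a-b))
p=ray(w,315.7,246.7,50); o=-w["R"].T@w["t"]; d=p[:2]-o[:2]; print("mid from top edge",p[:2]+8.1*d/np.linalg.norm(d))
for v in (257.2,257.7): print(tip(w,314.5,v,64.2,7.5)[0])
E
```

```text
[249.19 230.53] [22.66 24.17] [ 501.98 -199.2    50.  ]
[376.07 289.47] [30.29 40.15] [ 563.02 -136.11   50.  ]
mid [ 532.50163296 -167.6514842    50.        ] 87.78424520120763
mid from top edge [ 531.61302433 -166.45517936]
[array([ 531.01089997, -167.12800682]), array([ 531.58455611, -167.30758532])]
[array([ 531.3048595 , -167.22038811]), array([ 531.87693857, -167.39947558])]
```

```bash
python3 -m jog '[{"delta_pos":[0.2,0.6,-8],"angular":[0,0,0],"fingers":0.2},{"delta_pos":[0.2,0.6,-12],"angular":[0,0,0],"fingers":0.2},{"delta_pos":[0.2,0.6,-14],"angular":[0,0,0],"fingers":0.2},{"delta_pos":[0.2,0.6,-15],"angular":[0,0,0],"fingers":0.2},{"delta_pos":[0.2,0.6,-16],"angular":[0,0,0],"fingers":0.2},{"delta_pos":[0.2,0.6,-16.5],"angular":[0,0,0],"fingers":0.2},{"delta_pos":[0.2,0.6,-16.5],"angular":[0,0,0],"fingers":0.2}]'
```

```text
time_s: 8.78
eef_pos: [532.0, -165.0, 107.8]
ee_rot: [0.0, 0.151, 0.989, -0.0]
force: [0.6, 0.2, -0.5]
grip_width: 0.31
grip_force: 59.2
```

```bash
python3 -m jog '[{"delta_pos":[0,0,-1],"angular":[0,0,0],"fingers":0.2},{"delta_pos":[0,0,-2],"angular":[0,0,0],"fingers":0.2},{"delta_pos":[0,0,-3],"angular":[0,0,0],"fingers":0.2},{"delta_pos":[0,0,-4],"angular":[0,0,0],"fingers":0.2},{"delta_pos":[0,0,-4],"angular":[0,0,0],"fingers":0.2}]'
```

```text
time_s: 9.4
eef_pos: [531.9, -165.0, 103.7]
ee_rot: [-0.0, 0.151, 0.989, 0.0]
force: [0.1, 0.4, 0.5]
grip_width: 0.311
grip_force: 59.2
```

```bash
python3 -m jog '[{"delta_pos":[0,0,-3],"angular":[0,0,0],"fingers":0.2},{"delta_pos":[0,0,-6],"angular":[0,0,0],"fingers":0.2},{"delta_pos":[0,0,-9],"angular":[0,0,0],"fingers":0.2},{"delta_pos":[0,0,-12],"angular":[0,0,0],"fingers":0.2},{"delta_pos":[0,0,-12],"angular":[0,0,0],"fingers":0.2}]'
```

```text
time_s: 10.02
eef_pos: [531.9, -164.9, 91.5]
ee_rot: [-0.0, 0.151, 0.989, 0.0]
force: [-0.1, 0.1, -0.1]
grip_width: 0.315
grip_force: 59.2
```

```bash
python3 -m jog '[{"delta_pos":[0,0,-4],"angular":[0,0,0],"fingers":0.2},{"delta_pos":[0,0,-8],"angular":[0,0,0],"fingers":0.2},{"delta_pos":[0,0,-12],"angular":[0,0,0],"fingers":0.2},{"delta_pos":[0,0,-15],"angular":[0,0,0],"fingers":0.2},{"delta_pos":[0,0,-16],"angular":[0,0,0],"fingers":0.2},{"delta_pos":[0,0,-16.5],"angular":[0,0,0],"fingers":0.2},{"delta_pos":[0,0,-16.5],"angular":[0,0,0],"fingers":0.2}]'
```

```text
time_s: 10.9
eef_pos: [532.0, -165.0, 75.4]
ee_rot: [0.0, 0.151, 0.989, -0.0]
force: [0.1, 0.8, -0.4]
grip_width: 0.313
grip_force: 59.2
```

```bash
python3 -m jog '[{"delta_pos":[0,0,-0.5],"angular":[0,0,0],"fingers":0.2},{"delta_pos":[0,0,-1],"angular":[0,0,0],"fingers":0.2},{"delta_pos":[0,0,-1.5],"angular":[0,0,0],"fingers":0.2},{"delta_pos":[0,0,-1.5],"angular":[0,0,0],"fingers":0.2}]'
```

```text
time_s: 11.4
eef_pos: [532.0, -165.0, 74.1]
ee_rot: [0.0, 0.151, 0.989, -0.0]
force: [-1.4, 0.9, 5.0]
grip_width: 0.311
grip_force: 59.3
```

Contact at 5 N shows the handle is seated. Next I release and retreat.

```bash
python3 -m jog '[{"delta_pos":[0,0,0.8],"angular":[0,0,0],"fingers":0.2},{"delta_pos":[0,0,0.8],"angular":[0,0,0],"fingers":0.9},{"delta_pos":[0,0,0.8],"angular":[0,0,0],"fingers":0.9},{"delta_pos":[0,0,0.8],"angular":[0,0,0],"fingers":0.9},{"delta_pos":[0,0,0.8],"angular":[0,0,0],"fingers":0.9},{"delta_pos":[0,0,0.8],"angular":[0,0,0],"fingers":0.9},{"delta_pos":[0,0,30],"angular":[0,0,0],"fingers":0.9},{"delta_pos":[0,0,80],"angular":[0,0,0],"fingers":0.9},{"delta_pos":[0,0,130],"angular":[0,0,0],"fingers":0.9},{"delta_pos":[0,0,150],"angular":[0,0,0],"fingers":0.9}]'
python3 -m jog '[{"delta_pos":[0,0,0],"angular":[0,0,0],"fingers":0.9},{"delta_pos":[0,0,0],"angular":[0,0,0],"fingers":0.9},{"delta_pos":[0,0,0],"angular":[0,0,0],"fingers":0.9}]'
python3 - <<'E'
from h import *
w=cap("wrist","w6"); s=cap("scene","s6")["pixels"]
a=cv2.resize(w["pixels"][130:330,215:415],(400,400)); b=cv2.resize(s[190:290,220:320],(400,400),interpolation=cv2.INTER_CUBIC); cv2.imwrite("pics/f.png",np.hstack([a,b]))
E
```

```text
time_s: 12.65
eef_pos: [532.6, -165.3, 226.9]
ee_rot: [0.002, 0.151, 0.989, -0.001]
force: [0.2, 0.7, 0.0]
grip_width: 0.898
grip_force: 0.0
time_s: 13.02
eef_pos: [531.6, -164.8, 222.5]
ee_rot: [-0.001, 0.151, 0.989, 0.0]
force: [0.5, 0.2, -0.7]
grip_width: 0.903
grip_force: 0.0
```

View pics/f.png

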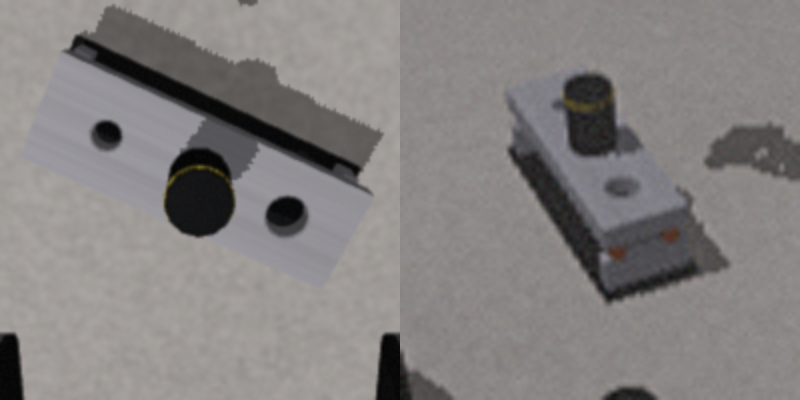

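The plug stands upright and flush in the middle hole, with its handle top at crop (200,198). The gripper is clear.

```bash
python3 -c "from rig import ctrl; print(ctrl.finish_job())"
```

```text
the job is handed in; nothing more can be done
None
```

The holder plug did not pass the tight hole (pressed with about 6 N) but passed the middle one cleanly; I left it there fully home and upright, released it, and handed the job in at about 13 s; the judge returned no verdict.

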